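# Screw the pressure cap onto the cooler tank

### The arm

A 6-joint arm with a two-finger parallel gripper is mounted at the origin on a cart in front of the work surface, level with it; the furniture and walls round the work are solid. World frame = base frame: x ahead of the robot, y to its left, z up, the work surface at z = 0. Lengths are in m, angles in rad, forces in N, time in s.
With the tool pointing down it reaches from about 0.35 to 0.975 m from the base axis. Payload 4.9 kg.
Tool frame: the origin (TCP) lies midway between the tips of the shut fingers; the grasp point (between the pads) lies 19 mm behind it; z points along the fingers, y is the line along which they close (so a half turn about z gives the same grasp; the last joint's range is limited). The gripper opens to 85 mm and grips with 20 to 120 N. Pads are 22 mm wide; open, the fingers measure 114 mm over their backs; the gripper's body (76 mm by 85 mm) begins 54 mm behind the grasp point. The pads swing forward as they close: fully open they stand 13 mm farther back than shut.
Start: joints at [1.186, 0.053, 1.613, -0, 1.476, -0.119], TCP at [0.164, 0.603, 0.231] pointing down, gripper open.
Joint ranges: [-3.01, 3.01], [-1.01, 2.22], [0.06, 2.58], [-1.02, 4.17], [0.09, 2.62], [-3.14, 3.14]. Speed limits (rad/s): [2.57, 2.57, 3.14, 3.14, 3.14, 3.14].

### API

Orientations are given as a unit quaternion [w, x, y, z].
In Python, from plant import state, grab_frame, job_done, cut_out, place_of gives the robot as it stands.
- The arm moves only by the tool jog_arm, never from a script. Its argument "motion" is text: rows parted by semicolons, each of 7 numbers parted by spaces: the opening in per cent of the stroke, from 0 (shut) to 100 (fully open), then the shift along the tool's x, y, z as a fraction of full scale, then the turn, a rotation vector about the tool's x, y, z as a fraction of full scale. A call has exactly 5 rows; each row is the pose to reach, as a shift and turn from the pose commanded when the call began, along the tool's axes at that moment; what a row does not reach only later rows make up. Full scale, the value 1, is 50 cm for a shift and 1.5 rad for a turn. A row lasts 1/8 s, in which the tool goes at most 62.5 mm and 10.7 degrees, less where a joint would pass 70% of its speed; a pose out of reach is approached as far as the arm can. A call with a number of a shift or a turn outside -1 to 1 is refused whole. A call with a gripper value outside its range is refused whole. The fingers move at their own pace and stop on an object; the grip force is fixed at half the most. Time passes only in rows, so rows that repeat a pose let the fingers close, or fill a call up. It gives the time, the measured TCP pose, the force, the opening and the grip force at its end, in the units of the state.
- state(): the state, without advancing time (a new reading comes with each control period).
- grab_frame(name): name is "scene" or "top" or "wrist"; returns a dict with "color" (480x640x3 uint8, red, green, blue), "range_z" (480x640 float32, m along the optical axis (not along the pixel's ray), 0 where there is no reading), "intrinsics" (3x3 intrinsics, pixels), "world_from_camera" (4x4, takes a point from camera to world coordinates). Camera axes: x right, y up, looking along -z (the intrinsics and any distortion apply to the point x, -y, -z); pixel columns grow to the right and rows downward; lengths in m; the calibration is good to about 2 mm. A picture is of the moment at which its call begins.
- job_done(): hands the job in; it is judged then, once.
Trained networks look in the newest picture that a camera, given by its name, has taken for a name from the list of things; names that differ only in an ending like _2 or _b are one class to them, and where a whole thing is asked for, a point or a joint stands for the part that bears it (a point fixed in the world has none). Each returns a list of dicts, best first, with "p" (0 to 1); they miss things now and then, are a little off and sometimes report something else, mostly with a low value. They report only what shows in the picture. A call takes as long as a camera call.
- cut_out(camera, thing): "pixels" (480x640 bool, what is visible of it).
- place_of(camera, thing): "at" ([x, y, z] in m, in world coordinates, good to about 4 mm: a listed point, or the origin of a listed thing).
The state is a dict: "time": time; "joint_pos": joint angles; "joint_vel": joint speeds; "joint_efforts": joint torques, N m; "tool_pos": TCP position; "tool_rot": TCP orientation; "contact_force": force on the tool from outside, world axes, zero at the start; "ft_torque": the same for the moment, N m; "gripper_width": opening from 0.0 (shut) to 1.0 (fully open); "grasp_force": force on a finger pad.
Only numpy, scipy, OpenCV 4.12 (cv2) and the standard library are available. Lean on these libraries where they do the work, as an engineer would, in place of code of your own. Each camera call takes 0.05 s, during which the arm holds its last target. There are 200 camera calls.

### The job

Close the welding cooler's tank with its pressure cap: set the cap on the filler neck, turn it gently backwards (anticlockwise) until you feel it drop into the thread, then press it down against its spring and screw it clockwise fully home. Never force or jam it against the neck, let go of it when it is tight, and leave the tin, the tape measure and the magnet where they are.

Things in the scene. Friction and masses are not known exactly. Their poses are not given: they have to be found in the camera images.
- tank: small grey tank, 130 x 150 mm and 72 mm high, fixed to the bench, with an upright round brass filler neck in the middle of its top. Origin on the bench under the neck axis, z up.
- neck_rim (a point): centre of the neck's mouth, 110 mm above the bench, z up. Neck 40 mm in diameter, rim bevelled 2.5 mm, 38 mm above the tank's top.
- cap: loose round dark steel cap, 60 mm in diameter, 30 mm high, ribbed rim, skirt down, about 150 g. Origin in the middle of the skirt's lower edge, z up. A sprung seal inside meets the neck's rim when the lower edge is 14 mm below it; 1 N per mm from there, 9.5 mm of travel.
- nut_tin: open round steel tin of nuts, 71 mm in diameter, 38 mm high, a bystander. Origin in the middle of its underside.
- tape_measure: yellow tape measure, 36 x 76 x 64 mm, a bystander. Origin in the middle of its underside.
- weld_magnet: flat triangular welding magnet, 42 x 54 x 17 mm, a bystander. Origin in the middle of its underside.
- neck_thread (a point): point on the neck's axis 11 mm below the rim. 4 equal ridges round the neck, 90 deg apart, 6 mm proud, 4 mm thick; from above each climbs anticlockwise over 62 deg, its top from 11 to 6 mm below the rim; then a 22 deg gap. At each low end an upright stop, 3 mm thick, 6 to 22 mm below the rim. Their angle differs each time and this point does not show it. Rubber-mounted: 0.11 rad twist per N m.
- cap_lugs (a point): centre of 4 round inward lugs, 90 deg apart, 5 mm thick, 5 mm above the cap's lower edge. Set on the ridges, the lower edge is 8 to 14 mm below the rim and the stops block clockwise turning. Turned anticlockwise (up to 1.4 rad) the lugs climb, drop into the gaps, and soon meet the next stop, which ends backward turning.
- cap_top (a point): middle of the cap's top, 30 mm above its lower edge. Dropped in and pressed till the lower edge is over 17.5 mm below the rim (8 N is enough), the cap screws clockwise 0.9 to 1.2 rad at 0.1 to 0.2 N m until the stops: home, 22 mm below the rim, and it stays. 0.3 to 0.4 N m against a stop is plenty, 0.7 is forcing.

How it is judged:
By the outcome, as a careful person would: the job done as asked, in the order asked, and still so for the second after the job is handed in, with the robot touching nothing.
It also fails if it takes over 72 s, if anything falls off the work surface, if the arm or the gripper's body presses on something with over 40 N, if the wrist force passes 120 N, or if a joint passes its speed limit or range.

## Working session

There is one attempt and no reset: what is moved stays moved. The work goes in short steps, Python scripts to look and compute and a tool call to move; the robot and the scene stay as the last step left them, time stands still between calls to the robot, and variables do not carry over. Pictures are saved under pics/ and viewed, at most 10 in all, crops included, and the job is handed in when it is done.

Besides the shell and the picture viewer there is one more tool, called as name(argument=value, ...), one argument or row to a line, values as JSON. jog_arm: Moves the arm, as the interface text tells. Shift numbers are shares of 50 cm and turn numbers shares of 1.5 rad, none past 1 either way. Its arguments: {"type":"object","properties":{"motion":{"type":"string"}},"required":["motion"]}

```bash
mkdir -p pics; cat > h.py <<'E'
import numpy as np,cv2
from plant import *
def save(cam,n):
    f=grab_frame(cam);cv2.imwrite(f'pics/{n}.png',f['color'][:,:,::-1]);return f
def pts(f):
    K=f['intrinsics'];z=f['range_z'];v,u=np.mgrid[:480,:640]
    P=np.stack([(u-K[0,2])/K[0,0]*z,-(v-K[1,2])/K[1,1]*z,-z,np.ones_like(z)],-1)
    return (P@f['world_from_camera'].T)[...,:3]
E
python3 - <<'E'
from h import *
s=state();print({k:np.round(v,3) for k,v in s.items()})
f=save('top','top0');g=save('scene','sc0')
for c,fr in(('top',f),('scene',g)):
  P=pts(fr)
  for t in ['tank','neck_rim','cap','cap_top','nut_tin','tape_measure','weld_magnet']:
    r=place_of(c,t);print(c,t,[(round(d['p'],2),np.round(d['at'],3)) for d in r[:2]])
  for t in ['cap','tank']:
    for d in cut_out(c,t)[:1]:
      m=d['pixels']&(fr['range_z']>0);q=P[m];print(t,m.sum(),np.round(np.percentile(q,[2,50,98],axis=0),3), np.argwhere(m).mean(0))
E
```

```text
{'time': np.float64(0.0), 'joint_pos': array([ 1.186,  0.053,  1.614,  0.   ,  1.476, -0.119]), 'joint_vel': array([-0.   ,  0.001, -0.   , -0.001, -0.   , -0.001]), 'joint_efforts': array([-2.0000e-03, -3.9368e+01, -3.7018e+01, -0.0000e+00,  7.0000e-03,
       -0.0000e+00]), 'tool_pos': array([0.164, 0.602, 0.23 ]), 'tool_rot': array([-0.   ,  0.133,  0.991, -0.001]), 'contact_force': array([0.063, 0.344, 0.665]), 'ft_torque': array([ 0.013, -0.014, -0.017]), 'grasp_force': np.float64(0.0), 'gripper_width': np.float64(0.997)}
top tank [(0.85, array([ 0.541, -0.166, -0.002]))]
top neck_rim [(0.82, array([ 0.54 , -0.165,  0.11 ]))]
top cap [(0.78, array([ 0.522,  0.44 , -0.   ]))]
top cap_top [(0.65, array([0.524, 0.433, 0.024])), (0.46, array([0.522, 0.433, 0.004]))]
top nut_tin [(0.84, array([0.461, 0.287, 0.003])), (0.19, array([ 0.54 , -0.161,  0.1  ]))]
top tape_measure [(0.86, array([ 0.641,  0.451, -0.002]))]
top weld_magnet [(0.74, array([ 0.701, -0.28 ,  0.   ]))]
cap 602 [[ 0.492  0.409 -0.   ]
 [ 0.519  0.433  0.029]
 [ 0.548  0.464  0.034]] [285.48671096 174.03156146]
tank 4192 [[ 0.463 -0.234  0.018]
 [ 0.535 -0.157  0.071]
 [ 0.61  -0.092  0.108]] [282.5966126  435.35782443]
scene tank [(0.93, array([ 0.542, -0.167, -0.002]))]
scene neck_rim [(0.89, array([ 0.541, -0.17 ,  0.106]))]
scene cap [(0.57, array([ 0.52 ,  0.432, -0.003]))]
scene cap_top [(0.69, array([0.522, 0.437, 0.032]))]
scene nut_tin [(0.6, array([0.461, 0.286, 0.002]))]
scene tape_measure [(0.7, array([0.643, 0.447, 0.001])), (0.25, array([ 0.541, -0.165, -0.003]))]
scene weld_magnet [(0.77, array([ 0.707, -0.284, -0.004]))]
cap 518 [[ 0.489  0.407 -0.   ]
 [ 0.512  0.427  0.028]
 [ 0.543  0.461  0.035]] [193.13320463 196.91891892]
tank 5701 [[ 0.457 -0.242  0.007]
 [ 0.518 -0.18   0.071]
 [ 0.609 -0.103  0.108]] [339.43518681 386.42589019]
```

View pics/top0.png

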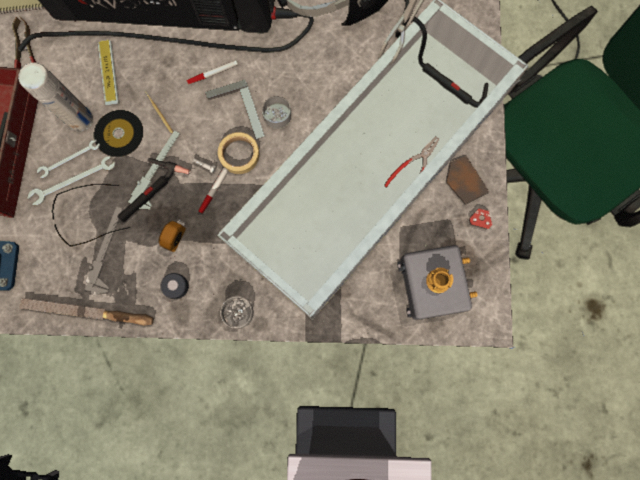

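View pics/sc0.png

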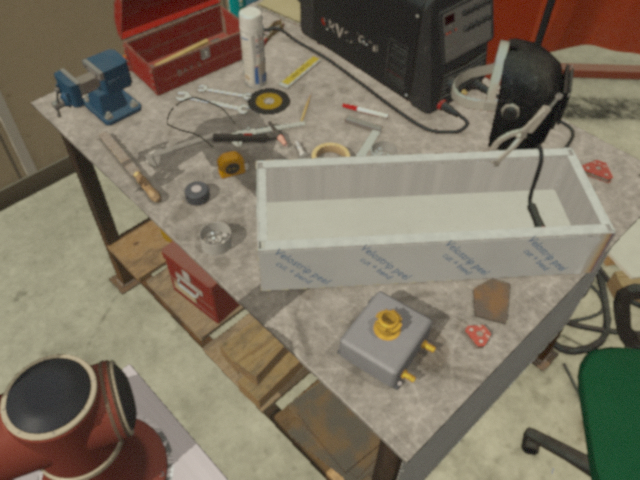

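The top view shows the cap as a dark puck at px (174,285), the tin at (238,312), the tape at (172,235) and the tank with its brass neck at (440,280). A large white-walled trough lies between cap and tank. The scene view agrees. The network positions fit the known sizes. Next I need the trough height, a move to above the cap, and a closer look.

```bash
cat >> h.py <<'E'
from scipy.spatial.transform import Rotation as R
def tool():
    s=state();q=s['tool_rot'];return s,R.from_quat([q[1],q[2],q[3],q[0]])
def jog(target,yaw=None):
    "shift/turn fractions to bring TCP to target, pointing straight down, tool y at world angle yaw"
    s,r=tool();p=np.array(s['tool_pos'])
    y=r.apply([0,1,0]);y0=np.arctan2(y[1],y[0])
    if yaw is None: yaw=y0
    yv=np.array([np.cos(yaw),np.sin(yaw),0]);z=np.array([0,0,-1.]);M=R.from_matrix(np.stack([np.cross(yv,z),yv,z],1))
    d=r.inv().apply(np.array(target)-p)/.5;w=(r.inv()*M).as_rotvec()/1.5
    print('t',round(float(s['time']),2),'yaw',round(y0,3),'j',np.round(s['joint_pos'],2),'shift',np.round(d,4),'turn',np.round(w,4))
E
python3 - <<'E'
from h import *
f=grab_frame('scene');P=pts(f);k=(f['range_z']>0)&(P[...,0]>.3)&(P[...,0]<1.2)&(abs(P[...,1])<.7)
for lo,hi,n in[(-.1,.1,'mid'),(-.3,-.1,'tanky'),(.1,.3,'l')]:
  m=k&(P[...,1]>lo)&(P[...,1]<hi)&(P[...,0]<.75)&(P[...,2]>.03);print(n,np.round(np.percentile(P[m],[1,50,99],axis=0),3))
m=k&(np.hypot(P[...,0]-.541,P[...,1]+.166)<.2)&(P[...,2]>.112);print(m.sum(),np.round(P[m][:5],3), np.round(P[m].max(0),3) if m.any() else '')
for yw in(None,0.,-.3):jog([.521-.06,.435-.05,.23],yw)
E
```

```text
mid [[ 0.469 -0.098  0.032]
 [ 0.589  0.     0.102]
 [ 0.718  0.098  0.143]]
tanky [[ 0.456 -0.24   0.031]
 [ 0.532 -0.166  0.071]
 [ 0.748 -0.102  0.14 ]]
l [[0.441 0.101 0.031]
 [0.657 0.236 0.105]
 [0.749 0.298 0.143]]
1932 [[ 0.723 -0.083  0.141]
 [ 0.689 -0.053  0.139]
 [ 0.69  -0.055  0.14 ]
 [ 0.691 -0.057  0.141]
 [ 0.692 -0.058  0.141]] [0.736 0.034 0.147]
t 1.05 yaw 1.305 j [ 1.19  0.05  1.61  0.    1.48 -0.12] shift [-0.6873 -0.2648  0.0026] turn [ 0. -0.  0.]
t 1.05 yaw 1.305 j [ 1.19  0.05  1.61  0.    1.48 -0.12] shift [-0.6873 -0.2648  0.0026] turn [ 0.   -0.    0.87]
t 1.05 yaw 1.305 j [ 1.19  0.05  1.61  0.    1.48 -0.12] shift [-0.6873 -0.2648  0.0026] turn [ 0.   -0.    1.07]
```

jog_arm(
  motion="100 -0.17 -0.066 0 0 0 0;100 -0.34 -0.13 0 0 0 0;100 -0.52 -0.20 0 0 0 0;100 -0.687 -0.265 0 0 0 0;100 -0.687 -0.265 0 0 0 0",
)

```text
time: 1.68
tool_pos: [0.4174, 0.4167, 0.2316]
tool_rot: [0.0, 0.132, 0.991, 0.0]
contact_force: [-0.3, 1.0, 0.6]
gripper_width: 0.997
grasp_force: 0.0
```

```bash
python3 - <<'E'
from h import *
f=save('wrist','w1');P=pts(f)
for t in ['cap','cap_top']:
  r=place_of('wrist',t);print(t,[(round(d['p'],2),np.round(d['at'],4)) for d in r[:2]])
for d in cut_out('wrist','cap')[:1]:
  m=d['pixels']&(f['range_z']>0);q=P[m];q=q[(q[:,2]>.025)&(q[:,2]<.04)]
  print(len(q),np.round(np.percentile(q,[1,50,99],axis=0),4),cv2.minEnclosingCircle(q[:,:2].astype(np.float32)))
jog([.521,.435,.1])
E
```

```text
cap [(0.73, array([0.5248, 0.4399, 0.0023]))]
cap_top [(0.86, array([0.5169, 0.4344, 0.032 ]))]
2931 [[0.4925 0.4088 0.0257]
 [0.5183 0.436  0.0297]
 [0.5469 0.4627 0.0318]] ((0.5203153491020203, 0.4358607232570648), 0.029926927760243416)
t 1.88 yaw 1.303 j [ 0.66 -0.03  1.7   0.    1.48 -0.64] shift [-0.192   0.0893  0.2624] turn [ 0.0001 -0.0004  0.    ]
```

```bash
python3 - <<'E'
from h import *
jog([.5203,.4359,.06],1.3)
E
```

```text
t 1.88 yaw 1.303 j [ 0.66 -0.03  1.7   0.    1.48 -0.64] shift [-0.1902  0.0907  0.3424] turn [ 0.0001 -0.0004  0.0017]
```

jog_arm(
  motion="100 -0.095 0.045 0.1 0 0 0;100 -0.19 0.09 0.2 0 0 0;100 -0.19 0.09 0.30 0 0 0;100 -0.19 0.09 0.342 0 0 0;100 -0.19 0.09 0.342 0 0 0",
)

```text
time: 2.5
tool_pos: [0.5168, 0.4365, 0.0581]
tool_rot: [-0.002, 0.132, 0.991, -0.002]
contact_force: [0.6, -0.3, -0.2]
gripper_width: 0.999
grasp_force: 0.0
```

```bash
python3 - <<'E'
from h import *
f=save('wrist','w2');P=pts(f)
for d in cut_out('wrist','cap')[:1]:
  m=d['pixels']&(f['range_z']>0);q=P[m];q=q[(q[:,2]>.025)&(q[:,2]<.04)]
  print(len(q),cv2.minEnclosingCircle(q[:,:2].astype(np.float32)))
jog([.5203,.4359,-.004],1.3)
E
```

```text
12147 ((0.5203086733818054, 0.43577462434768677), 0.029861057177186012)
t 2.6 yaw 1.306 j [ 0.59  0.32  1.6   0.    1.22 -0.72] shift [-0.0021 -0.004   0.1337] turn [0.0017 0.0014 0.0043]
```

View pics/w2.png

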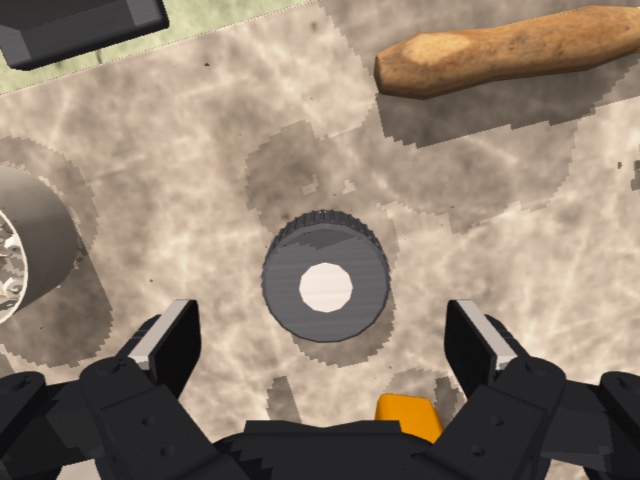

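The wrist view shows the cap at px (326,285), midway between the pads (x≈190 and 455), with the tin at the left edge and the tape behind. I'll descend and grip.

jog_arm(
  motion="100 -0.002 -0.003 0.05 0 0 0;100 -0.002 -0.003 0.10 0 0 0;100 -0.002 -0.003 0.133 0 0 0;100 -0.002 -0.003 0.133 0 0 0;100 -0.002 -0.003 0.133 0 0 0",
)

```text
time: 3.22
tool_pos: [0.521, 0.4356, -0.0043]
tool_rot: [0.001, 0.132, 0.991, 0.001]
contact_force: [-0.1, -0.2, -0.0]
gripper_width: 1.003
grasp_force: 0.0
```

jog_arm(
  motion="40 0 0 0 0 0 0;40 0 0 0 0 0 0;40 0 0 0 0 0 0;40 0 0 0 0 0 0;40 0 0 0 0 0 0",
)

```text
time: 3.85
tool_pos: [0.5216, 0.4364, -0.0037]
tool_rot: [0.002, 0.133, 0.991, 0.002]
contact_force: [-0.8, 2.8, 5.6]
gripper_width: 0.689
grasp_force: 65.2
```

```bash
python3 - <<'E'
from h import *
f=save('wrist','w3');s=state();print({k:np.round(s[k],4) for k in('tool_pos','contact_force','ft_torque','gripper_width','grasp_force')})
E
```

```text
{'tool_pos': array([ 0.5216,  0.4364, -0.0037]), 'contact_force': array([-0.6867,  2.538 ,  5.962 ]), 'ft_torque': array([0.5773, 0.0399, 0.0337]), 'gripper_width': np.float64(0.6932), 'grasp_force': np.float64(65.213)}
```

View pics/w3.png

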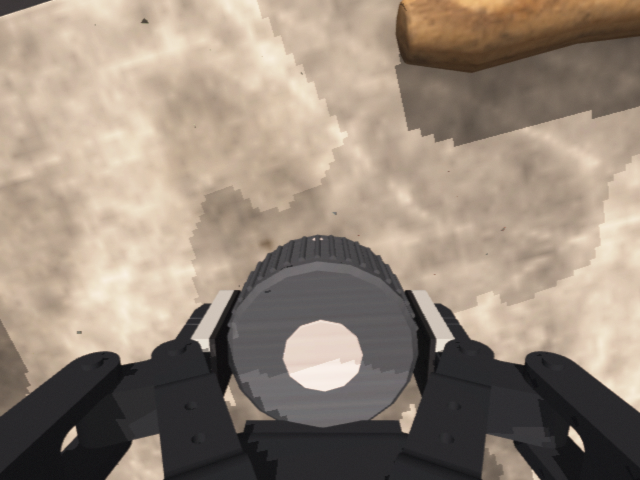

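The cap is gripped squarely at a 59 mm opening. I'll lift it and carry it over the trough to the tank.

jog_arm(
  motion="40 0 0 -0.1 0 0 0;40 0 0 -0.22 0 0 0;40 0 0 -0.34 0 0 0;40 0 0 -0.46 0 0 0;40 0 0 -0.5 0 0 0",
)

```text
time: 4.53
tool_pos: [0.5214, 0.4355, 0.2491]
tool_rot: [0.003, 0.133, 0.991, 0.002]
contact_force: [0.1, -0.2, -1.4]
gripper_width: 0.688
grasp_force: 65.8
```

jog_arm(
  motion="40 -0.03 -0.10 0 0 0 0.08;40 -0.06 -0.22 0 0 0 0.16;40 -0.10 -0.34 0 0 0 0.24;40 -0.14 -0.46 0 0 0 0.32;40 -0.17 -0.56 0 0 0 0.4",
)

```text
time: 5.15
tool_pos: [0.5271, 0.1398, 0.241]
tool_rot: [-0.002, 0.422, 0.907, -0.001]
contact_force: [0.7, 0.4, -1.3]
gripper_width: 0.691
grasp_force: 65.7
```

```bash
python3 - <<'E'
from h import *
s=state();print({k:np.round(s[k],4) for k in('tool_pos','contact_force','ft_torque','gripper_width','grasp_force')})
jog([.541,-.226,.25],0)
E
```

```text
{'tool_pos': array([0.5271, 0.1398, 0.241 ]), 'contact_force': array([ 0.7386,  0.4344, -1.2991]), 'ft_torque': array([-0.0318, -0.0522, -0.0678]), 'gripper_width': np.float64(0.6906), 'grasp_force': np.float64(65.7406)}
t 5.15 yaw 0.7 j [ 0.12 -0.14  1.78 -0.    1.5  -0.58] shift [-0.5772 -0.4503 -0.0174] turn [-3.000e-03 -3.000e-04  4.669e-01]
```

jog_arm(
  motion="40 -0.08 -0.06 0 0 0 0.1;40 -0.18 -0.14 0 0 0 0.2;40 -0.28 -0.22 0 0 0 0.3;40 -0.37 -0.29 0 0 0 0.4;40 -0.45 -0.35 0 0 0 0.46",
)

```text
time: 5.78
tool_pos: [0.5395, -0.1445, 0.2411]
tool_rot: [-0.002, 0.703, 0.711, -0.001]
contact_force: [1.1, 0.1, -1.8]
gripper_width: 0.693
grasp_force: 65.8
```

```bash
python3 - <<'E'
from h import *
jog([.541,-.226,.23],0)
E
```

```text
t 5.78 yaw 0.01 j [-0.39 -0.11  1.75 -0.    1.5  -0.41] shift [-0.1631  0.0013  0.0219] turn [-0.0027 -0.0009  0.007 ]
```

jog_arm(
  motion="40 -0.06 0 0 0 0 0;40 -0.12 0 0 0 0 0;40 -0.16 0 0 0 0 0;40 -0.16 0 0 0 0 0;40 -0.16 0 0 0 0 0",
)

```text
time: 6.4
tool_pos: [0.542, -0.2217, 0.243]
tool_rot: [-0.001, 0.702, 0.713, -0.0]
contact_force: [0.0, 0.5, -1.3]
gripper_width: 0.691
grasp_force: 65.7
```

```bash
python3 - <<'E'
from h import *
f=save('wrist','w4');P=pts(f)
for t in ['neck_rim','tank','neck_thread']:
  r=place_of('wrist',t);print(t,[(round(d['p'],2),np.round(d['at'],4)) for d in r[:2]])
for c in('wrist','top','scene'):
  g=f if c=='wrist' else grab_frame(c);Q=pts(g)
  m=(g['range_z']>0)&(np.hypot(Q[...,0]-.541,Q[...,1]+.166)<.035)&(abs(Q[...,2]-.108)<.006);q=Q[m]
  print(c,len(q),np.round(np.percentile(q,[1,50,99],axis=0),4) if len(q) else'',cv2.minEnclosingCircle(q[:,:2].astype(np.float32)) if len(q) else '')
jog([.541,-.166,.25],0)
E
```

```text
neck_rim [(0.62, array([ 0.5402, -0.1689,  0.1066]))]
tank [(0.57, array([ 5.436e-01, -1.695e-01,  2.000e-04])), (0.54, array([ 0.5413, -0.1658,  0.1096]))]
neck_thread [(0.79, array([ 0.5404, -0.1647,  0.1022]))]
wrist 1986 [[ 0.5166 -0.1898  0.1021]
 [ 0.541  -0.1652  0.1083]
 [ 0.5652 -0.1417  0.111 ]] ((0.5407699346542358, -0.1660027801990509), 0.026075884699821472)
top 209 [[ 0.514  -0.1886  0.102 ]
 [ 0.5383 -0.162   0.107 ]
 [ 0.5637 -0.1392  0.1131]] ((0.5388286113739014, -0.16393354535102844), 0.02639077790081501)
scene 251 [[ 0.512  -0.1899  0.1021]
 [ 0.5341 -0.1665  0.1069]
 [ 0.5617 -0.1406  0.113 ]] ((0.5373935699462891, -0.16437099874019623), 0.027298200875520706)
t 6.7 yaw 0.016 j [-0.52 -0.05  1.69  0.    1.5  -0.53] shift [ 0.1119 -0.0009 -0.012 ] turn [0.0002 0.0001 0.0106]
```

View pics/w4.png

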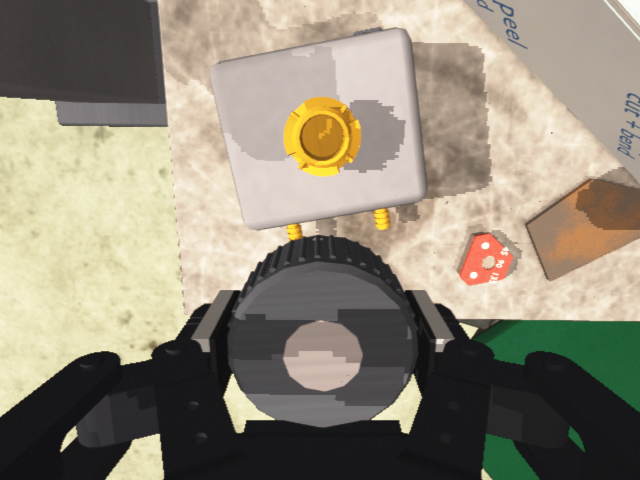

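The wrist view shows the neck at px (322,137) on the tank, its ridges and gaps visible, and the cap at (322,340) in the fingers. I'll check the cap's offset in the hand with the same camera.

```bash
python3 - <<'E'
from h import *
f=grab_frame('wrist');P=pts(f);s=state();p=np.array(s['tool_pos'])
d=cut_out('wrist','cap');print(len(d),d and d[0]['p'])
D=P-p
m=(f['range_z']>0)&(np.hypot(D[...,0],D[...,1])<.036)&(D[...,2]>.02)&(D[...,2]<.045)
if d:m&=d[0]['pixels']
q=D[m];print(np.round(np.percentile(q,[1,50,99],axis=0),4))
t=q[q[:,2]>np.median(q[:,2])-.002];print(cv2.minEnclosingCircle(t[:,:2].astype(np.float32)))
A=np.c_[t[:,:2],np.ones(len(t))];print('plane',np.round(np.linalg.lstsq(A,t[:,2],rcond=None)[0],4))
m=(f['range_z']>0)&(np.hypot(P[...,0]-.541,P[...,1]+.166)<.024)&(abs(P[...,2]-.110)<.0025);t=P[m]
print('rim',len(t),np.median(t[:,2]),cv2.minEnclosingCircle(t[:,:2].astype(np.float32)),p)
E
```

```text
1 0.94
[[-0.0266 -0.0239  0.0218]
 [ 0.      0.0049  0.0334]
 [ 0.0269  0.0283  0.0353]]
((2.5221092073479667e-05, -0.00030296872137114406), 0.02932097017765045)
plane [-0.0058 -0.0047  0.0335]
rim 1161 0.10931057007732792 ((0.540884792804718, -0.1659902185201645), 0.019855821505188942) [ 0.54234095 -0.22203662  0.2439678 ]
```

```bash
python3 - <<'E'
from h import *
jog([.5408,-.1660,.116],0)
E
```

```text
t 6.8 yaw 0.016 j [-0.52 -0.05  1.69  0.    1.5  -0.53] shift [ 0.1124 -0.0013  0.2559] turn [0.0001 0.0001 0.0104]
```

jog_arm(
  motion="40 0.056 -0.001 0.03 0 0 0;40 0.112 -0.001 0.08 0 0 0;40 0.112 -0.001 0.16 0 0 0;40 0.112 -0.001 0.23 0 0 0;40 0.112 -0.001 0.255 0 0 0",
)

```text
time: 7.42
tool_pos: [0.5394, -0.1656, 0.1137]
tool_rot: [-0.002, 0.702, 0.712, -0.001]
contact_force: [-0.3, -0.6, -2.3]
gripper_width: 0.686
grasp_force: 65.7
```

jog_arm(
  motion="40 0 0 0 0 0 0;40 0 0 0 0 0 0;40 0 0 0 0 0 0;40 0 0 0 0 0 0;40 0 0 0 0 0 0",
)

```text
time: 8.05
tool_pos: [0.5411, -0.1666, 0.1167]
tool_rot: [0.0, 0.702, 0.712, 0.0]
contact_force: [-0.4, -0.5, -1.6]
gripper_width: 0.691
grasp_force: 65.7
```

```bash
cat >> h.py <<'E'
def rep(x=.5408,y=-.1660,z=.1064):
    s=state();print({k:np.round(s[k],4) for k in('tool_pos','contact_force','ft_torque','gripper_width')},'d mm',round((.1064-s['tool_pos'][2])*1e3,1))
    jog([x,y,z])
E
python3 -c "
from h import *
rep()"
```

```text
{'tool_pos': array([ 0.5411, -0.1666,  0.1167]), 'contact_force': array([-0.3861, -0.4953, -1.5836]), 'ft_torque': array([-0.0084,  0.0173, -0.0351]), 'gripper_width': np.float64(0.6913)} d mm -10.3
t 8.05 yaw 0.015 j [-0.43  0.01  1.85  0.    1.28 -0.45] shift [ 0.0012 -0.0006  0.0207] turn [ 0.0004  0.0002 -0.    ]
```

jog_arm(
  motion="40 0.001 0 0.008 0 0 0;40 0.001 0 0.016 0 0 0;40 0.001 0 0.024 0 0 0;40 0.001 0 0.032 0 0 0;40 0.001 0 0.032 0 0 0",
)

```text
time: 8.68
tool_pos: [0.5405, -0.1659, 0.0997]
tool_rot: [-0.0, 0.702, 0.712, -0.0]
contact_force: [-0.3, 0.6, -0.8]
gripper_width: 0.689
grasp_force: 65.7
```

```bash
python3 -c "
from h import *
rep()"
```

```text
{'tool_pos': array([ 0.5405, -0.1659,  0.0997]), 'contact_force': array([-0.2647,  0.6326, -0.7841]), 'ft_torque': array([ 0.0274, -0.035 , -0.0248]), 'gripper_width': np.float64(0.689)} d mm 6.7
t 8.68 yaw 0.015 j [-0.43  0.03  1.86 -0.    1.25 -0.44] shift [-0.0002  0.0005 -0.0134] turn [-0.0006 -0.0003 -0.    ]
```

jog_arm(
  motion="40 0 0 0.001 0 0 0;40 0 0 0.002 0 0 0;40 0 0 0.003 0 0 0;40 0 0 0.004 0 0 0;40 0 0 0.004 0 0 0",
)

```text
time: 9.3
tool_pos: [0.5409, -0.166, 0.0983]
tool_rot: [-0.0, 0.702, 0.712, -0.0]
contact_force: [-0.1, 0.5, -2.2]
gripper_width: 0.684
grasp_force: 65.7
```

jog_arm(
  motion="40 0 0 0.001 0 0 0;40 0 0 0.002 0 0 0;40 0 0 0.003 0 0 0;40 0 0 0.004 0 0 0;40 0 0 0.004 0 0 0",
)

```text
time: 9.93
tool_pos: [0.5409, -0.166, 0.0963]
tool_rot: [-0.0, 0.702, 0.712, -0.0]
contact_force: [-0.7, -0.6, -2.6]
gripper_width: 0.692
grasp_force: 65.7
```

jog_arm(
  motion="40 0 0 0.001 0 0 0;40 0 0 0.002 0 0 0;40 0 0 0.003 0 0 0;40 0 0 0.003 0 0 0;40 0 0 0.003 0 0 0",
)

```text
time: 10.55
tool_pos: [0.5411, -0.1661, 0.0957]
tool_rot: [0.0, 0.702, 0.712, 0.0]
contact_force: [-4.1, 0.7, 5.8]
gripper_width: 0.689
grasp_force: 66.3
```

jog_arm(
  motion="40 0 0 0.001 0 0 0;40 0 0 0.002 0 0 0;40 0 0 0.003 0 0 0;40 0 0 0.003 0 0 0;40 0 0 0.003 0 0 0",
)

```text
time: 11.18
tool_pos: [0.5411, -0.1661, 0.0955]
tool_rot: [0.0, 0.702, 0.712, -0.0]
contact_force: [-6.4, 2.5, 11.2]
gripper_width: 0.687
grasp_force: 67.1
```

Contact with the ridges at d≈10.7 mm, partway up a ridge. I'll ease off the force and turn anticlockwise, following the climb.

jog_arm(
  motion="40 0 0 -0.002 0 0 0;40 0 0 -0.0035 0 0 -0.02;40 0 0 -0.004 0 0 -0.05;40 0 0 -0.0045 0 0 -0.08;40 0 0 -0.0045 0 0 -0.1",
)

```text
time: 11.8
tool_pos: [0.5415, -0.1662, 0.0962]
tool_rot: [0.001, 0.646, 0.763, 0.0]
contact_force: [-1.1, 1.1, 5.8]
gripper_width: 0.689
grasp_force: 66.4
```

```bash
python3 -c "
from h import *
rep()"
```

```text
{'tool_pos': array([ 0.5415, -0.1662,  0.0962]), 'contact_force': array([-1.1275,  1.1288,  5.7884]), 'ft_torque': array([ 0.1897,  0.2   , -0.1208]), 'gripper_width': np.float64(0.6886)} d mm 10.2
t 11.8 yaw 0.166 j [-0.43  0.04  1.87  0.    1.24 -0.6 ] shift [ 0.0006 -0.0013 -0.0204] turn [ 0.001   0.0004 -0.    ]
```

jog_arm(
  motion="40 0 0 -0.0008 0 0 -0.03;40 0 0 -0.0014 0 0 -0.06;40 0 0 -0.0018 0 0 -0.09;40 0 0 -0.0022 0 0 -0.12;40 0 0 -0.0024 0 0 -0.14",
)

```text
time: 12.42
tool_pos: [0.5415, -0.1662, 0.0972]
tool_rot: [0.001, 0.562, 0.827, 0.0]
contact_force: [0.4, 1.0, 4.3]
gripper_width: 0.687
grasp_force: 66.3
```

```bash
python3 -c "
from h import *
rep()"
```

```text
{'tool_pos': array([ 0.5415, -0.1662,  0.0972]), 'contact_force': array([0.4159, 1.0173, 4.2955]), 'ft_torque': array([ 0.1254,  0.045 , -0.1643]), 'gripper_width': np.float64(0.6868)} d mm 9.2
t 12.43 yaw 0.376 j [-0.43  0.03  1.86  0.    1.24 -0.81] shift [ 0.0009 -0.0012 -0.0183] turn [ 0.0009  0.0007 -0.    ]
```

jog_arm(
  motion="40 0 0 -0.0006 0 0 -0.02;40 0 0 -0.001 0 0 -0.04;40 0 0 -0.0012 0 0 -0.06;40 0 0 -0.0014 0 0 -0.08;40 0 0 -0.0014 0 0 -0.1",
)

```text
time: 13.05
tool_pos: [0.5401, -0.1657, 0.0966]
tool_rot: [-0.001, 0.499, 0.867, -0.0]
contact_force: [0.4, 0.2, -1.0]
gripper_width: 0.687
grasp_force: 65.9
```

```bash
python3 -c "
from h import *
rep()"
```

```text
{'tool_pos': array([ 0.5401, -0.1657,  0.0966]), 'contact_force': array([ 0.4145,  0.2262, -1.0025]), 'ft_torque': array([-0.0633, -0.0632, -0.0362]), 'gripper_width': np.float64(0.6874)} d mm 9.8
t 13.05 yaw 0.527 j [-0.43  0.03  1.87  0.    1.24 -0.96] shift [-0.0012  0.0008 -0.0196] turn [-0.0008 -0.0011 -0.    ]
```

The force vanished, so the lugs are off the ridge ends. I'll lower gently to confirm the drop.

jog_arm(
  motion="40 0 0 0.001 0 0 0;40 0 0 0.002 0 0 0;40 0 0 0.003 0 0 0;40 0 0 0.004 0 0 0;40 0 0 0.005 0 0 0",
)

```text
time: 13.68
tool_pos: [0.541, -0.1658, 0.0951]
tool_rot: [-0.0, 0.499, 0.866, 0.0]
contact_force: [-1.0, 3.1, 1.6]
gripper_width: 0.693
grasp_force: 66.1
```

```bash
python3 -c "
from h import *
rep()"
```

```text
{'tool_pos': array([ 0.541 , -0.1658,  0.0951]), 'contact_force': array([-1.045 ,  3.144 ,  1.6055]), 'ft_torque': array([ 0.3992, -0.0025,  0.0243]), 'gripper_width': np.float64(0.6926)} d mm 11.3
t 13.68 yaw 0.525 j [-0.43  0.04  1.87  0.    1.24 -0.95] shift [-0.0002 -0.0005 -0.0225] turn [ 0.0002 -0.0003  0.    ]
```

jog_arm(
  motion="40 0 0 0 0 0 -0.015;40 0 0 0 0 0 -0.03;40 0 0 0.001 0 0 -0.04;40 0 0 0.002 0 0 -0.04;40 0 0 0.002 0 0 -0.04",
)

```text
time: 14.3
tool_pos: [0.5407, -0.166, 0.0937]
tool_rot: [-0.0, 0.473, 0.881, -0.0]
contact_force: [0.2, 0.2, -1.5]
gripper_width: 0.688
grasp_force: 65.9
```

```bash
python3 -c "
from h import *
rep()"
```

```text
{'tool_pos': array([ 0.5407, -0.166 ,  0.0937]), 'contact_force': array([ 0.2204,  0.1631, -1.5152]), 'ft_torque': array([ 0.0089, -0.0395, -0.0136]), 'gripper_width': np.float64(0.6882)} d mm 12.7
t 14.3 yaw 0.585 j [-0.43  0.04  1.87 -0.    1.24 -1.01] shift [-0.0001  0.0003 -0.0255] turn [-0.0003 -0.0002 -0.    ]
```

jog_arm(
  motion="40 0 0 0.001 0 0 0;40 0 0 0.002 0 0 0;40 0 0 0.003 0 0 0;40 0 0 0.004 0 0 0;40 0 0 0.005 0 0 0",
)

```text
time: 14.92
tool_pos: [0.5409, -0.166, 0.0916]
tool_rot: [-0.0, 0.473, 0.881, -0.0]
contact_force: [-1.2, 0.1, -0.8]
gripper_width: 0.685
grasp_force: 65.8
```

```bash
python3 -c "
from h import *
rep()"
```

```text
{'tool_pos': array([ 0.5409, -0.166 ,  0.0916]), 'contact_force': array([-1.1744,  0.0986, -0.8038]), 'ft_torque': array([ 0.0763,  0.1049, -0.018 ]), 'gripper_width': np.float64(0.6851)} d mm 14.8
t 14.93 yaw 0.585 j [-0.43  0.04  1.87 -0.    1.23 -1.01] shift [ 0.0002 -0.0001 -0.0297] turn [-0. -0. -0.]
```

The cap has dropped into the thread (d=14.8 mm, past the 14 mm limit on the ridges). Now I'll press it down.

jog_arm(
  motion="40 0 0 0.002 0 0 0;40 0 0 0.004 0 0 0;40 0 0 0.006 0 0 0;40 0 0 0.008 0 0 0;40 0 0 0.009 0 0 0",
)

```text
time: 15.55
tool_pos: [0.5409, -0.1661, 0.0873]
tool_rot: [0.0, 0.473, 0.881, -0.0]
contact_force: [-2.0, 1.6, 2.6]
gripper_width: 0.692
grasp_force: 66.3
```

```bash
python3 -c "
from h import *
rep()"
```

```text
{'tool_pos': array([ 0.5409, -0.1661,  0.0873]), 'contact_force': array([-2.004 ,  1.6109,  2.6235]), 'ft_torque': array([ 0.1679,  0.4166, -0.0503]), 'gripper_width': np.float64(0.6919)} d mm 19.1
t 15.55 yaw 0.585 j [-0.43  0.05  1.87 -0.    1.22 -1.01] shift [ 0.0003 -0.0001 -0.0383] turn [-0.  0.  0.]
```

jog_arm(
  motion="40 0 0 0.0004 0 0 0.03;40 0 0 0.0008 0 0 0.06;40 0 0 0.0012 0 0 0.09;40 0 0 0.0016 0 0 0.12;40 0 0 0.002 0 0 0.14",
)

```text
time: 16.18
tool_pos: [0.5417, -0.1661, 0.0867]
tool_rot: [0.001, 0.563, 0.826, 0.0]
contact_force: [-1.0, 2.3, 4.4]
gripper_width: 0.69
grasp_force: 66.3
```

```bash
python3 -c "
from h import *
rep()"
```

```text
{'tool_pos': array([ 0.5417, -0.1661,  0.0867]), 'contact_force': array([-0.9867,  2.3213,  4.4185]), 'ft_torque': array([ 0.2634, -0.0065,  0.0384]), 'gripper_width': np.float64(0.6899)} d mm 19.7
t 16.18 yaw 0.374 j [-0.43  0.05  1.87  0.    1.22 -0.8 ] shift [ 0.0007 -0.0015 -0.0394] turn [ 0.0012  0.0006 -0.    ]
```

jog_arm(
  motion="40 0 0 0.0004 0 0 0.03;40 0 0 0.0008 0 0 0.06;40 0 0 0.0012 0 0 0.09;40 0 0 0.0016 0 0 0.12;40 0 0 0.002 0 0 0.14",
)

```text
time: 16.8
tool_pos: [0.5418, -0.1662, 0.0858]
tool_rot: [0.001, 0.647, 0.763, 0.001]
contact_force: [-0.1, 0.9, 4.9]
gripper_width: 0.691
grasp_force: 66.4
```

```bash
python3 -c "
from h import *
rep()"
```

```text
{'tool_pos': array([ 0.5418, -0.1662,  0.0858]), 'contact_force': array([-0.0701,  0.8628,  4.9493]), 'ft_torque': array([ 0.2424, -0.077 ,  0.0562]), 'gripper_width': np.float64(0.6912)} d mm 20.6
t 16.8 yaw 0.164 j [-0.43  0.05  1.87  0.    1.22 -0.59] shift [ 0.0006 -0.0018 -0.0413] turn [ 0.0014  0.0005 -0.    ]
```

jog_arm(
  motion="40 0 0 0.0004 0 0 0.03;40 0 0 0.0008 0 0 0.06;40 0 0 0.0012 0 0 0.09;40 0 0 0.0014 0 0 0.12;40 0 0 0.0016 0 0 0.14",
)

```text
time: 17.42
tool_pos: [0.5418, -0.1663, 0.0851]
tool_rot: [0.001, 0.723, 0.691, 0.001]
contact_force: [-0.9, 1.5, 5.6]
gripper_width: 0.691
grasp_force: 66.5
```

```bash
python3 -c "
from h import *
rep()"
```

```text
{'tool_pos': array([ 0.5418, -0.1663,  0.0851]), 'contact_force': array([-0.9195,  1.4882,  5.5833]), 'ft_torque': array([ 0.1884, -0.1002,  0.0098]), 'gripper_width': np.float64(0.691)} d mm 21.3
t 17.43 yaw -0.046 j [-0.43  0.05  1.87  0.    1.22 -0.38] shift [ 0.0005 -0.002  -0.0427] turn [ 0.0015  0.0004 -0.    ]
```

jog_arm(
  motion="40 0 0 0.0004 0 0 0.02;40 0 0 0.0006 0 0 0.04;40 0 0 0.0008 0 0 0.06;40 0 0 0.001 0 0 0.08;40 0 0 0.0012 0 0 0.1",
)

```text
time: 18.05
tool_pos: [0.5419, -0.1664, 0.0846]
tool_rot: [0.001, 0.773, 0.634, 0.001]
contact_force: [-0.4, 1.3, 6.9]
gripper_width: 0.691
grasp_force: 66.5
```

```bash
python3 -c "
from h import *
rep()"
```

```text
{'tool_pos': array([ 0.5419, -0.1664,  0.0846]), 'contact_force': array([-0.4278,  1.2936,  6.9421]), 'ft_torque': array([0.1398, 0.0638, 0.0503]), 'gripper_width': np.float64(0.6913)} d mm 21.8
t 18.05 yaw -0.196 j [-0.43  0.05  1.87  0.    1.22 -0.23] shift [ 0.0004 -0.0021 -0.0435] turn [ 0.0016  0.0004 -0.    ]
```

jog_arm(
  motion="40 0 0 0.0002 0 0 0.01;40 0 0 0.0004 0 0 0.02;40 0 0 0.0006 0 0 0.03;40 0 0 0.0006 0 0 0.04;40 0 0 0.0006 0 0 0.04",
)

```text
time: 18.68
tool_pos: [0.5418, -0.1665, 0.0844]
tool_rot: [0.001, 0.791, 0.611, 0.0]
contact_force: [-1.6, 0.7, 6.5]
gripper_width: 0.69
grasp_force: 66.6
```

```bash
python3 -c "
from h import *
rep()"
```

```text
{'tool_pos': array([ 0.5418, -0.1665,  0.0844]), 'contact_force': array([-1.6168,  0.669 ,  6.4761]), 'ft_torque': array([0.1321, 0.0812, 0.0815]), 'gripper_width': np.float64(0.6895)} d mm 22.0
t 18.68 yaw -0.255 j [-0.43  0.05  1.87 -0.    1.22 -0.17] shift [ 0.0004 -0.002  -0.0441] turn [ 0.0015  0.0004 -0.    ]
```

jog_arm(
  motion="40 0 0 0.0002 0 0 0.01;40 0 0 0.0004 0 0 0.02;40 0 0 0.0004 0 0 0.03;40 0 0 0.0004 0 0 0.03;40 0 0 0.0004 0 0 0.03",
)

```text
time: 19.3
tool_pos: [0.5417, -0.1665, 0.0842]
tool_rot: [0.001, 0.805, 0.593, 0.0]
contact_force: [-1.0, 1.9, 6.4]
gripper_width: 0.691
grasp_force: 66.6
```

```bash
python3 -c "
from h import *
rep()"
```

```text
{'tool_pos': array([ 0.5417, -0.1665,  0.0842]), 'contact_force': array([-1.0408,  1.8692,  6.4369]), 'ft_torque': array([0.1109, 0.1269, 0.0664]), 'gripper_width': np.float64(0.6909)} d mm 22.2
t 19.3 yaw -0.3 j [-0.43  0.05  1.87 -0.    1.22 -0.13] shift [ 0.0005 -0.002  -0.0444] turn [ 0.0015  0.0004 -0.    ]
```

jog_arm(
  motion="40 0 0 0.0002 0 0 0.01;40 0 0 0.0002 0 0 0.02;40 0 0 0.0002 0 0 0.03;40 0 0 0.0002 0 0 0.03;40 0 0 0.0002 0 0 0.03",
)

```text
time: 19.92
tool_pos: [0.5416, -0.1665, 0.0841]
tool_rot: [0.001, 0.818, 0.575, 0.0]
contact_force: [-1.1, 0.9, 7.7]
gripper_width: 0.692
grasp_force: 66.6
```

```bash
python3 -c "
from h import *
rep()"
```

```text
{'tool_pos': array([ 0.5416, -0.1665,  0.0841]), 'contact_force': array([-1.0621,  0.905 ,  7.7182]), 'ft_torque': array([0.1606, 0.1218, 0.0255]), 'gripper_width': np.float64(0.6917)} d mm 22.3
t 19.93 yaw -0.345 j [-0.43  0.05  1.87 -0.    1.22 -0.08] shift [ 0.0004 -0.0018 -0.0447] turn [ 0.0013  0.0004 -0.    ]
```

jog_arm(
  motion="40 0 0 0.0002 0 0 0.01;40 0 0 0.0002 0 0 0.02;40 0 0 0.0002 0 0 0.03;40 0 0 0.0002 0 0 0.03;40 0 0 0.0002 0 0 0.03",
)

```text
time: 20.55
tool_pos: [0.5416, -0.1665, 0.084]
tool_rot: [0.001, 0.831, 0.557, 0.0]
contact_force: [-1.7, 0.7, 7.0]
gripper_width: 0.689
grasp_force: 66.6
```

```bash
python3 -c "
from h import *
rep()"
```

```text
{'tool_pos': array([ 0.5416, -0.1665,  0.084 ]), 'contact_force': array([-1.735 ,  0.6607,  6.9592]), 'ft_torque': array([0.1102, 0.1783, 0.0738]), 'gripper_width': np.float64(0.6891)} d mm 22.4
t 20.55 yaw -0.39 j [-0.43  0.05  1.87 -0.    1.22 -0.04] shift [ 0.0003 -0.0019 -0.0449] turn [ 0.0013  0.0003 -0.    ]
```

jog_arm(
  motion="40 0 0 0 0 0 0.01;40 0 0 0 0 0 0.02;40 0 0 0 0 0 0.03;40 0 0 0 0 0 0.03;40 0 0 0 0 0 0.03",
)

```text
time: 21.18
tool_pos: [0.5416, -0.1665, 0.0839]
tool_rot: [0.001, 0.843, 0.538, 0.0]
contact_force: [-1.1, 0.5, 6.5]
gripper_width: 0.692
grasp_force: 66.6
```

```bash
python3 -c "
from h import *
rep()"
```

```text
{'tool_pos': array([ 0.5416, -0.1665,  0.0839]), 'contact_force': array([-1.0646,  0.5174,  6.5169]), 'ft_torque': array([0.0402, 0.1955, 0.0315]), 'gripper_width': np.float64(0.6924)} d mm 22.5
t 21.18 yaw -0.435 j [-0.43  0.05  1.87 -0.    1.22  0.01] shift [ 0.0003 -0.0018 -0.045 ] turn [ 0.0013  0.0003 -0.    ]
```

jog_arm(
  motion="40 0 0 0 0 0 0.01;40 0 0 0 0 0 0.02;40 0 0 0 0 0 0.03;40 0 0 0 0 0 0.03;40 0 0 0 0 0 0.03",
)

```text
time: 21.8
tool_pos: [0.5416, -0.1665, 0.0839]
tool_rot: [0.001, 0.855, 0.519, 0.0]
contact_force: [-1.7, 1.6, 6.4]
gripper_width: 0.691
grasp_force: 66.6
```

```bash
python3 -c "
from h import *
rep()"
```

```text
{'tool_pos': array([ 0.5416, -0.1665,  0.0839]), 'contact_force': array([-1.7347,  1.6468,  6.4281]), 'ft_torque': array([0.0864, 0.2044, 0.1065]), 'gripper_width': np.float64(0.691)} d mm 22.5
t 21.8 yaw -0.48 j [-0.43  0.05  1.87 -0.    1.22  0.05] shift [ 0.0002 -0.0018 -0.0449] turn [ 0.0013  0.0002 -0.    ]
```

jog_arm(
  motion="40 0 0 0 0 0 0.01;40 0 0 0 0 0 0.02;40 0 0 0 0 0 0.03;40 0 0 0 0 0 0.03;40 0 0 0 0 0 0.03",
)

```text
time: 22.42
tool_pos: [0.5412, -0.1663, 0.0839]
tool_rot: [0.0, 0.866, 0.5, 0.0]
contact_force: [-3.0, 1.7, 7.5]
gripper_width: 0.688
grasp_force: 66.7
```

```bash
python3 -c "
from h import *
rep()"
```

```text
{'tool_pos': array([ 0.5412, -0.1663,  0.0839]), 'contact_force': array([-3.0387,  1.7012,  7.4922]), 'ft_torque': array([0.2085, 0.4585, 0.1959]), 'gripper_width': np.float64(0.6878)} d mm 22.5
t 22.43 yaw -0.525 j [-0.43  0.05  1.87 -0.    1.22  0.1 ] shift [ 0.0001 -0.001  -0.0451] turn [ 0.0006  0.0003 -0.    ]
```

The torque is rising, so the stop has been met. I'll add a small amount more.

jog_arm(
  motion="40 0 0 0 0 0 0.005;40 0 0 0 0 0 0.01;40 0 0 0 0 0 0.013;40 0 0 0 0 0 0.013;40 0 0 0 0 0 0.013",
)

```text
time: 23.05
tool_pos: [0.5411, -0.1662, 0.0839]
tool_rot: [0.0, 0.871, 0.491, -0.0]
contact_force: [-3.0, 1.2, 8.0]
gripper_width: 0.691
grasp_force: 66.8
```

```bash
python3 -c "
from h import *
rep()"
```

```text
{'tool_pos': array([ 0.5411, -0.1662,  0.0839]), 'contact_force': array([-3.0162,  1.2186,  8.0196]), 'ft_torque': array([0.2523, 0.5454, 0.2825]), 'gripper_width': np.float64(0.6914)} d mm 22.5
t 23.05 yaw -0.544 j [-0.43  0.05  1.87 -0.    1.22  0.11] shift [ 0.0001 -0.0006 -0.0451] turn [ 0.0002  0.0003 -0.    ]
```

jog_arm(
  motion="40 0 0 0 0 0 0.003;40 0 0 0 0 0 0.006;40 0 0 0 0 0 0.01;40 0 0 0 0 0 0.01;40 0 0 0 0 0 0.01",
)

```text
time: 23.68
tool_pos: [0.541, -0.1661, 0.0838]
tool_rot: [0.0, 0.875, 0.485, -0.0]
contact_force: [-4.0, 1.7, 8.6]
gripper_width: 0.694
grasp_force: 66.8
```

```bash
python3 -c "
from h import *
rep()"
```

```text
{'tool_pos': array([ 0.541 , -0.1661,  0.0838]), 'contact_force': array([-4.0253,  1.6623,  8.6283]), 'ft_torque': array([0.3494, 0.5893, 0.3086]), 'gripper_width': np.float64(0.6937)} d mm 22.6
t 23.68 yaw -0.559 j [-0.43  0.05  1.87 -0.    1.22  0.13] shift [-0.0001 -0.0003 -0.0451] turn [-0.0001  0.0003  0.    ]
```

About 0.34 N m against the stops at d=22.6 mm after 1.14 rad, so the cap is home. I'll release and withdraw.

jog_arm(
  motion="60 0 0 0 0 0 0;80 0 0 0 0 0 0;100 0 0 0 0 0 0;100 0 0 0 0 0 0;100 0 0 0 0 0 0",
)

```text
time: 24.3
tool_pos: [0.5407, -0.166, 0.0825]
tool_rot: [-0.0, 0.875, 0.484, -0.0]
contact_force: [-0.4, -0.4, 0.3]
gripper_width: 1.0
grasp_force: 0.0
```

jog_arm(
  motion="100 0 0 -0.02 0 0 0;100 0 0 -0.06 0 0 0;100 0 0 -0.12 0 0 0;100 0 0 -0.2 0 0 0;100 0 0 -0.24 0 0 0",
)

```text
time: 24.92
tool_pos: [0.5423, -0.1667, 0.2074]
tool_rot: [0.002, 0.875, 0.484, 0.002]
contact_force: [0.5, -0.4, -0.2]
gripper_width: 0.998
grasp_force: 0.0
```

```bash
python3 - <<'E'
from h import *
f=save('wrist','w5');P=pts(f)
m=(f['range_z']>0)&(np.hypot(P[...,0]-.541,P[...,1]+.166)<.03)&(P[...,2]>.1)&(P[...,2]<.14);t=P[m]
A=np.c_[t[:,:2]-[.541,-.166],np.ones(len(t))];w=t[:,2]>np.median(t[:,2])-.003
print(len(t),np.round(np.percentile(t,[1,50,99],axis=0),4),np.round(np.linalg.lstsq(A[w],t[w,2],rcond=None)[0],4))
rep()
E
```

```text
7654 [[ 0.5145 -0.193   0.1036]
 [ 0.5426 -0.1642  0.1181]
 [ 0.5693 -0.1381  0.1201]] [-0.0027 -0.002   0.1182]
{'tool_pos': array([ 0.5432, -0.167 ,  0.2094]), 'contact_force': array([ 0.7876, -0.2811,  1.7581]), 'ft_torque': array([-0.0111, -0.0163, -0.046 ]), 'gripper_width': np.float64(0.9992)} d mm -103.0
t 24.98 yaw -0.559 j [-0.43 -0.07  1.77  0.    1.43  0.13] shift [-0.0011 -0.0069  0.206 ] turn [ 0.0059 -0.0008  0.    ]
```

View pics/w5.png

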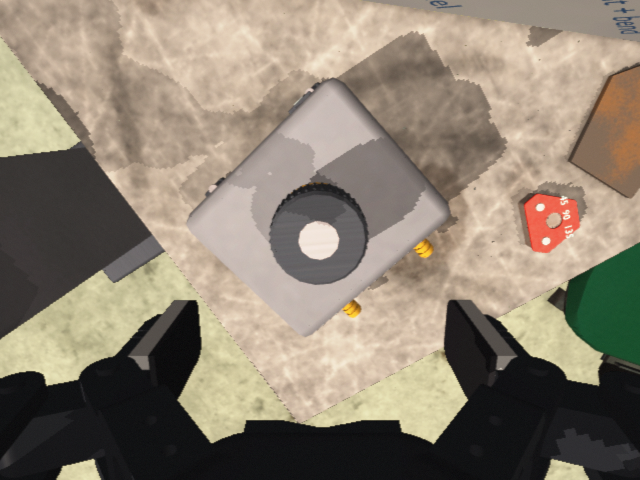

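The cap sits level on the neck at px (319,235). Its top is at z = 0.118, which matches home (110 − 22 + 30 = 118 mm). The hand is clear and the magnet is undisturbed, so I'm handing in.

```bash
python3 -c "
from plant import *
print(job_done())"
```

```text
the job is handed in; nothing more can be done
None
```

The cap is on and screwed fully home: it dropped into the thread on the backward turn, then went 1.14 rad clockwise to the stops at about 0.34 N m. Its top measures 118 mm, as it should. I let go, kept the arm clear of the tin, tape measure and magnet, and handed the job in at about 25 s.

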